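# Clear the coaster and press open the touch-latch organiser lid

## Task

The round wooden coaster is lying on the push-to-open lid of the long organiser. Using only your fingertips, slide the coaster along onto the fixed deck beside that lid, never lifting it, and then press the lid down near its free edge so that the catch lets go and the lid springs ajar by itself. Leave the coaster lying flat wholly on the deck, the small organiser shut, and everything else where it stands.

Things in the scene. Friction and masses are not known exactly. Their poses are not given: they have to be found in the camera images.
- caddy: the long organiser, a low pale-wood box fixed to the desk, 170 (x) by 310 (y) mm; origin at the centre of its underside. Its own x points across it to the lid's free edge, y along it to the deck, z up. Lid: y -0.150 to -0.011, x -0.080 (hinge, dark knuckles) to +0.085 (free edge), top at z 0.075, 8 mm thick, nothing above it. Fixed deck: y -0.009 to +0.155, x -0.085 to +0.085, top at z 0.074 (1 mm below the shut lid, so the coaster slides freely across)
- deck_center (a point): middle of the long organiser's fixed deck, on its top surface; axes as caddy
- caddy_lid (a joint): long organiser: lid angle in rad: 0 = shut and latched, positive = open; pressing drives it to about -0.055 where it stops hard. Touch latch: pressed near the free edge it yields about 9 mm under 2 to 5 N; pressed to the stop and let go, it follows the finger up and stands ajar at about 0.4 rad (free edge some 65 mm higher). A half press leaves it latched; it does not latch again
- caddy_press (a point): point to press on the long organiser's lid: on its top surface, mid-width, on a dark inlaid strip 15 mm in from the free edge; it moves with the lid
- coaster_center (a point): centre of the loose wooden coaster, a round disc 84 mm across, 12 mm thick, about 60 g, half-way up it (6 mm above its underside); it starts flat on the lid of the long organiser
- cube: bystander: the small organiser, of the same wood and height (75 mm) as the long one but 170 (x) by 150 (y) mm, a lid and no deck, fixed to the desk; origin at the centre of its underside
- cube_lid (a joint): small organiser: lid angle in rad: 0 = shut and latched, positive = open; pressing drives it to about -0.055 where it stops hard; it has the same touch latch and must stay shut
- mug: bystander: stainless steel mug, 76 mm across, 90 mm tall, with a side handle; body origin at the centre of its underside
- bowl: bystander: small white ceramic bowl, 100 mm across, 45 mm tall; origin at the centre of its underside
- puck: bystander: black plastic puck-shaped receiver, 64 mm across, 30 mm tall; origin at the centre of its underside
- controller: bystander: purple plastic game controller, about 100 by 150 mm, 50 mm tall; origin on the desk under its middle
- stand: bystander: clear acrylic phone stand, 90 by 100 mm, 115 mm tall; origin at the centre of its underside
- can: bystander: aluminium drink can, 66 mm across, 120 mm tall; origin at the centre of its underside
Not all that is in view belongs to the job. What is meant by the part that bears coaster_center is not grey, and is the smaller of those in its own colour.

How it is judged:
By the outcome, as a careful person would: the job done as asked, in the order asked, and still so for the second after the job is handed in, with the robot touching nothing.
It also fails if it takes over 48 s, if anything falls off the work surface, if the arm or the gripper's body presses on something with over 40 N, if the wrist force passes 120 N, or if a joint passes its speed limit or range.

## Robot

A 6-joint arm with a two-finger parallel gripper is mounted at the origin on the work surface. World frame = base frame: x ahead of the robot, y to its left, z up, the work surface at z = 0. Lengths are in mm, angles in degrees, forces in N, time in s.
With the tool pointing down it reaches from about 275 to 850 mm from the base axis. Payload 19 kg.
Tool frame: the origin (TCP) lies midway between the tips of the shut fingers; the grasp point (between the pads) lies 19 mm behind it; z points along the fingers, y is the line along which they close (so a half turn about z gives the same grasp; the last joint's range is limited). The gripper opens to 85 mm and grips with 20 to 120 N. Pads are 22 mm wide; open, the fingers measure 114 mm over their backs; the gripper's body (76 mm by 85 mm) begins 54 mm behind the grasp point. The pads swing forward as they close: fully open they stand 13 mm farther back than shut.
Start: joints at [58.671, 8.623, 82.357, -0, 89.026, -7.678], TCP at [230.676, 526.667, 231.267] pointing down, gripper open.
Joint ranges: [-160.23, 160.23], [-39.13, 120.54], [6.94, 153.29], [-79.49, 259.48], [9.18, 160.14], [-161.06, 161.06]. Speed limits (degrees/s): [108.29, 108.29, 127.2, 172.46, 172.46, 172.46].

## Interface

Orientations are given as [roll, pitch, yaw] about the fixed x, y, z axes, in that order (R = Rz(yaw) Ry(pitch) Rx(roll)).
In Python, from workcell import observe, camera, camera_info, close_job gives the robot as it stands. The module is installed in compiled form; this text tells all that it offers.
- The arm moves only by the shell command python3 -m inch 'ROWS' [FORCE]. ROWS is JSON, a list that holds one entry, the list of rows, each a list of 7 numbers: the shift along the tool's x, y, z in cm, then the turn, a rotation vector about the tool's x, y, z in degrees, then the finger opening in cm, from 0 to 8.54. In form: [[[tx, ty, tz, ax, ay, az, hand], ...]]. A call has 1 to 5 rows; each row shifts and turns the commanded pose from where the row before left it, along the tool's axes as they then stand; what a row does not reach is not made up. A row lasts 1/8 s, in which the tool goes at most 62.5 mm and 10.7 degrees, less where a joint would pass 70% of its speed; a pose out of reach is approached as far as the arm can. A call with a gripper value outside its range is refused whole. The fingers move at their own pace and stop on an object; FORCE is the grip in N (left out, the last holds). Time passes only in rows, so rows that do not move let the fingers close. It gives the time, the measured TCP pose, the force, the opening and the grip force at its end, in the units of the state.
- observe(): the state, without advancing time (a new reading comes with each control period).
- camera(name): name is "side" or "top"; returns (picture, depth): 420x560x3 uint8, red, green, blue; 420x560 float32, mm along the optical axis (not along the pixel's ray), 0 where there is no reading.
- camera_info(name): a dict with "K" (3x3 intrinsics, pixels), "D" ([k1, k2, p1, p2, k3] as OpenCV has them; the pictures are not rectified), "R" (3x3) and "t" (3): a world point X has camera coordinates R X + t. Camera axes: x right, y down, z forward; pixel columns grow to the right and rows downward; lengths in mm; the calibration is good to about 2 mm. A picture is of the moment at which its call begins. camera_info takes no time and is no camera call.
- close_job(): hands the job in; it is judged then, once.
The state is a dict: "t": time; "joints": joint angles; "qvel": joint speeds; "joint_efforts": joint torques, N m; "position": TCP position; "tool_rot": TCP orientation; "ft_force": force on the tool from outside, world axes, zero at the start; "wrist_torque": the same for the moment, N m; "width": finger opening in mm; "grip_force": force on a finger pad.
Only numpy, scipy, OpenCV 4.12 (cv2) and the standard library are available. Lean on these libraries where they do the work, as an engineer would, in place of code of your own. Each camera call takes 0.05 s, during which the arm holds its last target. There are 200 camera calls.

## Working session

There is one attempt and no reset: what is moved stays moved. The work goes in short steps, Python scripts to look and compute and a shell command to move; the robot and the scene stay as the last step left them, time stands still between calls to the robot, and variables do not carry over. Pictures are saved under pics/ and viewed, at most 10 in all, crops included, and the job is handed in when it is done.

```bash
mkdir -p pics; cat > h.py <<'E'
import numpy as np, cv2
from workcell import observe, camera, camera_info
def world(name, depth):
    c=camera_info(name);K=np.array(c["K"],float);D=np.array(c["D"],float);R=np.array(c["R"]);t=np.array(c["t"])
    h,w=depth.shape;u,v=np.meshgrid(np.arange(w),np.arange(h))
    p=cv2.undistortPoints(np.stack([u,v],-1).reshape(-1,1,2).astype(float),K,D).reshape(h,w,2)
    P=np.dstack([p*depth[...,None],depth])
    return (P-t)@R
E
python3 - <<'E'
from h import *
for n in("top","side"):
    im,d=camera(n);np.savez(n+"0.npz",im=im,d=d,W=world(n,d))
    cv2.imwrite(f"pics/{n}0.png",im[...,::-1])
E
```

```text
(no output)
```

View pics/top0.png

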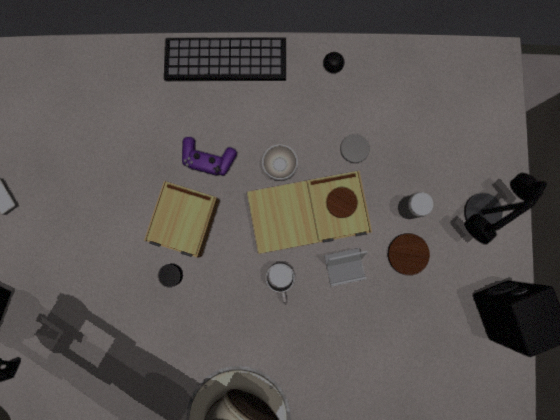

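View pics/side0.png

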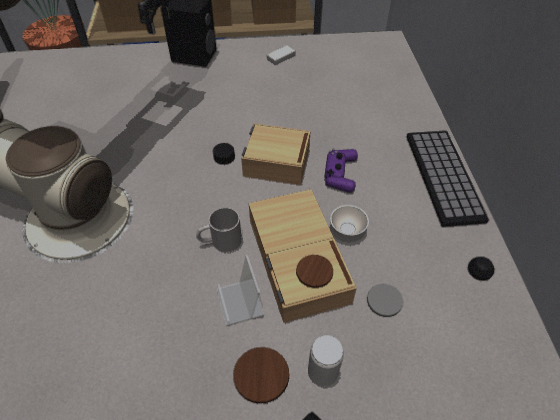

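The top view shows three discs that could be the coaster: brown on the lid (342,202), a larger brown one on the desk (409,254), and a grey one (355,149). The smaller brown one, on the lid, is the coaster. The dark press strip is at about (333,180), the hinge knuckles at about (340,238) and the deck at about (283,217). The small organiser is at (182,219).

```bash
python3 - <<'E'
from h import *
z=np.load("top0.npz");im,d,W=z["im"],z["d"],z["W"]
hsv=cv2.cvtColor(im,cv2.COLOR_RGB2HSV)
def roi(m,x0,x1,y0,y1):
    o=np.zeros_like(m);o[y0:y1,x0:x1]=m[y0:y1,x0:x1];return o
Z=W[...,2]
big=roi((Z>60)&(Z<100)&(d>0),240,378,165,258)
n,l,s,_=cv2.connectedComponentsWithStats(big.astype(np.uint8))
for k in range(1,n):
    if s[k,4]<500: continue
    P=W[l==k];print("comp",s[k],cv2.minAreaRect(P[:,:2].astype(np.float32)),np.median(P[:,2]))
brown=(hsv[...,1]>100)&(hsv[...,2]<130)&((hsv[...,0]<14)|(hsv[...,0]>172))
for nm,r in(("small",(322,362,185,220)),("large",(380,435,228,280))):
    m=roi(brown&(d>0),*r);P=W[m]
    c,rad=cv2.minEnclosingCircle(P[:,:2].astype(np.float32));print(nm,m.sum(),P.mean(0),np.median(P[:,2]),"diam",2*rad, 2*np.sqrt(0))
for nm,(u,v) in dict(strip0=(311,183),strip1=(355,176),seam_top=(309,184),seam_bot=(318,241),mug=(280,277),bowl=(280,162),stand=(346,255),can=(420,205)).items(): print(nm,W[v,u].round())
print(observe())
cv2.imwrite("pics/crop0.png",cv2.resize(im[160:265,235:385],None,fx=5,fy=5,interpolation=cv2.INTER_CUBIC)[...,::-1])
E
```

```text
comp [ 247  170  125   84 7259] ((570.165283203125, -192.1796417236328), (173.28469848632812, 311.4150390625), 10.923999786376953) 74.55650015568696
small 690 [ 594.92523996 -278.19128473   87.11996516] 87.14773031537004 diam 80.99057006835938 0.0
large 1294 [ 457.50537997 -476.52777781   16.38353551] 16.336557966504827 diam 117.8621826171875 0.0
strip0 [ 647. -198.   79.]
strip1 [ 668. -318.   73.]
seam_top [ 644. -193.   78.]
seam_bot [ 476. -117. 1212.]
mug [ 391. -116.    5.]
bowl [ 719. -114.    2.]
stand [ 456. -286.  111.]
can [ 585. -478.  120.]
{'t': 0.1, 'joints': array([ 5.86716127e+01,  8.64802986e+00,  8.23883575e+01, -5.04959389e-04,
        8.90284189e+01, -7.67926753e+00]), 'qvel': array([-0.03849028, -0.00723966, -0.11724105, -0.13569454,  0.04203335,
       -0.00678565]), 'joint_efforts': array([ 4.61314761e-03, -7.14381909e+01, -5.71795106e+01, -1.07294895e-04,
        7.08459367e-03, -2.63125116e-05]), 'position': array([230.56680524, 526.49607776, 230.74489501]), 'tool_rot': array([-1.79935707e+02, -8.15955621e-03,  1.56350885e+02]), 'ft_force': array([-0.31996073,  0.28290477,  0.20790561]), 'wrist_torque': array([-0.04565562, -0.00207971, -0.00157469]), 'grip_force': 0.0, 'width': 84.99743290241557}
```

View pics/crop0.png

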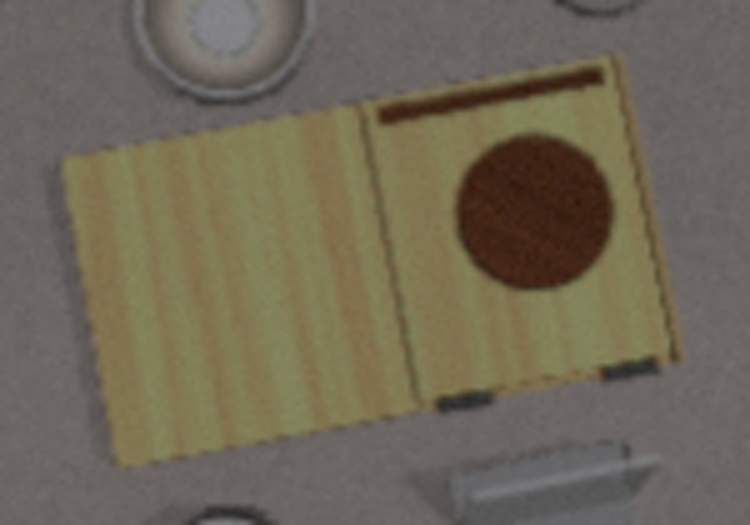

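The crop confirms the choice: the small brown disc is on the lid, with the strip on the far edge and the hinge on the near one. The caddy measures 173×311 mm at (570,-192) with yaw 10.9°, top at 74.6, so the sizes agree. The coaster is at (594,-278), top at 87, which also agrees. I'll turn so tool x lies along the caddy's +y, with the fingers 40 mm apart, and push the disc with both fingertips.

```bash
python3 -m inch '[[[0,0,0,0,0,9.24,4],[0,0,0,0,0,9.24,4],[0,0,0,0,0,9.24,4],[0,0,0,0,0,9.24,4],[0,0,0,0,0,9.24,4]]]' 20
python3 -m inch '[[[0,0,0,0,0,9.24,4],[-4.5,1,0,0,0,0,4],[-5.4,1.2,0,0,0,0,4],[-5.4,1.2,0,0,0,0,4],[-5.4,1.2,0,0,0,0,4]]]'
python3 -m inch '[[[-5.4,1.2,0,0,0,0,4],[-5.4,1.2,0,0,0,0,4],[-5.4,1.2,0,0,0,0,4],[-5.4,1.2,0,0,0,0,4],[-5.4,1.2,0,0,0,0,4]]]'
```

```text
t: 0.72
position: [230.6, 526.6, 230.9]
tool_rot: [-180.0, 0.0, 109.8]
ft_force: [0.4, 0.0, 0.0]
width: 39.7
grip_force: 0.0
t: 1.35
position: [315.2, 330.5, 231.0]
tool_rot: [-180.0, 0.0, 100.9]
ft_force: [0.6, 1.0, 0.4]
width: 39.8
grip_force: 0.0
t: 1.98
position: [425.3, 76.6, 231.3]
tool_rot: [180.0, 0.0, 100.9]
ft_force: [0.9, 1.0, 0.1]
width: 40.1
grip_force: 0.0
```

```bash
python3 -m inch '[[[-5,1.1,0,0,0,0,4],[-5,1.1,0,0,0,0,4],[-5,1.1,0,0,0,0,4],[-5,1.1,0,0,0,0,4],[-5,1.1,0,0,0,0,4]]]'
python3 -m inch '[[[-5,1.1,0,0,0,0,4],[-5,1.1,0,0,0,0,4],[-5,1.1,1,0,0,0,4],[-4,1.1,4,0,0,0,4],[0,0,4,0,0,0,4]]]'
python3 -m inch '[[[0,0,3,0,0,0,4],[0,0,0,0,0,0,4]]]'
python3 - <<'E'
from h import *
im,d=camera("side");np.savez("side1.npz",im=im,d=d)
s=observe();print(s["position"],s["tool_rot"])
e=np.array([np.cos(np.radians(10.9)),np.sin(np.radians(10.9))])
r=s["position"][:2]-[570,-192];print("local",r@e, r@[-e[1],e[0]])
cv2.imwrite("pics/side1.png",cv2.resize(im[180:380,180:400],None,fx=3,fy=3)[...,::-1][:600])
E
```

```text
t: 2.6
position: [526.7, -158.4, 231.1]
tool_rot: [-180.0, -0.0, 100.9]
ft_force: [0.6, 1.4, -0.0]
width: 39.8
grip_force: 0.0
t: 3.22
position: [605.7, -337.4, 138.7]
tool_rot: [-179.9, -0.0, 100.8]
ft_force: [0.5, -0.1, -0.3]
width: 40.2
grip_force: 0.0
t: 3.48
position: [604.5, -334.3, 108.7]
tool_rot: [-179.8, -0.2, 100.9]
ft_force: [-0.0, 0.2, 1.3]
width: 39.7
grip_force: 0.0
[ 605.22870731 -334.83526455  111.00235606] [-1.79932302e+02 -6.03399373e-02  1.00905352e+02]
local 7.583638456897832 -146.9199205232638
```

View pics/side1.png

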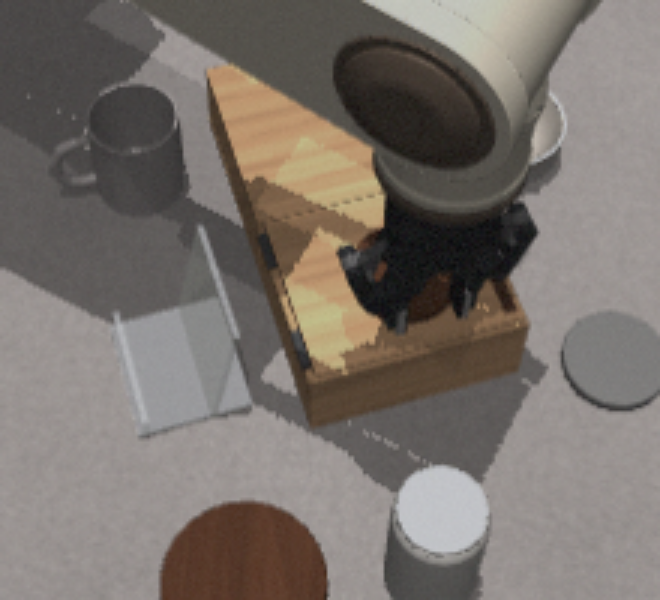

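The fingertips (crop px ~400,320 and 465,305) are hanging just behind the coaster over the lid end. I'll go down to about 5 mm above the lid, then push.

```bash
python3 -m inch '[[[-0.2,0,1.2,0,0,0,4],[0,0,1,0,0,0,4],[0,0,0.6,0,0,0,4],[0,0,0.3,0,0,0,4],[0,0,0,0,0,0,4]]]'
python3 -m inch '[[[0,0,0,0,0,0,4],[0,0,0,0,0,0,4]]]'
```

```text
t: 4.15
position: [605.9, -336.9, 80.3]
tool_rot: [-180.0, -0.0, 100.9]
ft_force: [0.2, -0.1, 0.1]
width: 39.8
grip_force: 0.0
t: 4.4
position: [606.0, -337.0, 80.6]
tool_rot: [180.0, 0.0, 100.9]
ft_force: [0.7, -0.4, 0.7]
width: 39.5
grip_force: 0.0
```

```bash
python3 -m inch '[[[0,0,0.15,0,0,0,4],[0.6,0,0,0,0,0,4],[0.6,0,0,0,0,0,4],[0.6,0,0,0,0,0,4],[0.6,0,0,0,0,0,4]]]'
python3 -m inch '[[[0.8,0,0,0,0,0,4],[0.8,0,0,0,0,0,4],[0.8,0,0,0,0,0,4],[0.8,0,0,0,0,0,4],[0.8,0,0,0,0,0,4]]]'
python3 - <<'E'
from h import *
im,d=camera("side");cv2.imwrite("pics/side2.png",cv2.resize(im[180:380,180:400],None,fx=3,fy=3)[...,::-1])
E
```

```text
t: 5.03
position: [601.3, -312.9, 78.9]
tool_rot: [-180.0, 0.0, 100.9]
ft_force: [0.2, 0.8, 0.0]
width: 39.9
grip_force: 0.2
t: 5.65
position: [593.7, -273.6, 78.8]
tool_rot: [-180.0, 0.0, 100.9]
ft_force: [1.3, -0.3, -0.6]
width: 39.9
grip_force: 0.2
```

View pics/side2.png

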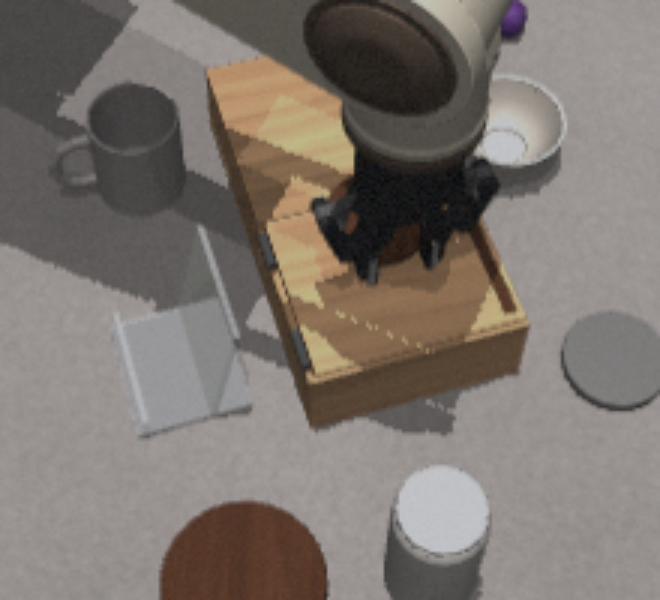

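The coaster (crop px ~400,235) is moving flat ahead of the fingers. Continuing another 11 cm.

```bash
python3 -m inch '[[[0.8,0,0,0,0,0,4],[0.8,0,0,0,0,0,4],[0.8,0,0,0,0,0,4],[0.8,0,0,0,0,0,4],[0.8,0,0,0,0,0,4]]]'
python3 -m inch '[[[0.8,0,0,0,0,0,4],[0.8,0,0,0,0,0,4],[0.8,0,0,0,0,0,4],[0.8,0,0,0,0,0,4],[0.8,0,0,0,0,0,4]]]'
python3 -m inch '[[[0.8,0,0,0,0,0,4],[0.8,0,0,0,0,0,4],[0.6,0,0,0,0,0,4],[0.4,0,0,0,0,0,4],[0.2,0,0,0,0,0,4]]]'
python3 -m inch '[[[-0.4,0,0,0,0,0,4],[-1.5,0,0,0,0,0,4],[-1.5,0,-1,0,0,0,4],[0,0,-3,0,0,0,3],[0,0,-3,0,0,0,1]]]'
python3 - <<'E'
from h import *
im,d=camera("side");W=world("side",d);np.savez("side3.npz",im=im,d=d,W=W)
hsv=cv2.cvtColor(im,cv2.COLOR_RGB2HSV)
e=np.array([np.cos(np.radians(10.9)),np.sin(np.radians(10.9))])
m=(d>0)&(hsv[...,1]>100)&(hsv[...,2]<130)&((hsv[...,0]<14)|(hsv[...,0]>172))&(W[...,2]>82)&(W[...,2]<92)
r=W[m][:,:2]-[570,-192];L=np.stack([r@e,r@[-e[1],e[0]]],1);print(m.sum(),L.min(0),L.max(0),L.mean(0),np.median(W[m][:,2]))
cv2.imwrite("pics/side3.png",cv2.resize(im[180:380,180:400],None,fx=3,fy=3)[...,::-1])
E
```

```text
t: 6.32
position: [586.1, -234.3, 78.9]
tool_rot: [180.0, 0.0, 100.9]
ft_force: [0.3, -0.4, 0.3]
width: 39.7
grip_force: 0.3
t: 6.95
position: [578.5, -195.0, 78.8]
tool_rot: [-180.0, 0.0, 100.9]
ft_force: [-0.5, -0.5, -0.4]
width: 40.3
grip_force: 0.2
t: 7.58
position: [573.3, -167.9, 78.8]
tool_rot: [-180.0, 0.0, 100.9]
ft_force: [0.7, -0.6, -0.4]
width: 40.5
grip_force: 0.2
t: 8.2
position: [579.8, -202.8, 150.1]
tool_rot: [-180.0, 0.0, 100.8]
ft_force: [1.3, 0.6, -0.0]
width: 12.8
grip_force: 0.0
263 [-34.78135558  28.10487821] [ 47.14750062 110.12392864] [-5.87804048 60.28822193] 85.11474521082181
```

View pics/side3.png

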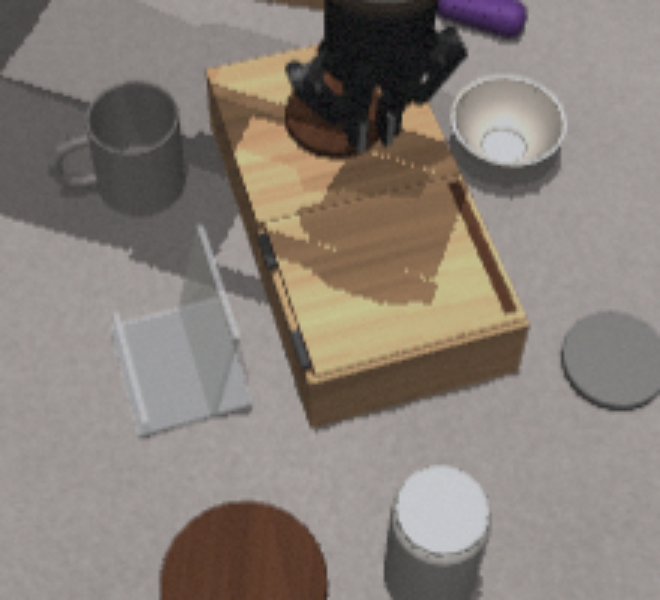

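The coaster lies flat on the deck (crop px ~340,115). Its centre is about 65–70 mm along, so it is wholly on the deck, and the lid is still shut. I'll move with shut fingers to above the press strip.

```bash
python3 -m inch '[[[-2.4,2.1,0,0,0,0,0],[-2.4,2.1,0,0,0,0,0],[-2,2,2,0,0,0,0],[0,0,3,0,0,0,0],[0,0,1.5,0,0,0,0]]]'
python3 -m inch '[[[0,0,0,0,0,0,0],[0,0,0,0,0,0,0]]]'
python3 - <<'E'
from h import *
s=observe();p=s["position"];e=np.array([np.cos(np.radians(10.9)),np.sin(np.radians(10.9))])
r=p[:2]-[570,-192];print(p,"local",r@e,r@[-e[1],e[0]],s["ft_force"],s["width"])
E
```

```text
t: 8.88
position: [653.0, -257.3, 82.2]
tool_rot: [-179.9, -0.1, 100.9]
ft_force: [1.2, -0.2, -0.3]
width: 0.1
grip_force: 0.0
t: 9.12
position: [653.9, -256.8, 85.4]
tool_rot: [179.9, 0.1, 100.9]
ft_force: [0.2, -0.6, 1.0]
width: -0.0
grip_force: 0.0
[ 653.90307513 -256.84577828   85.40619221] local 70.12731447907623 -79.5415661202985 [ 0.21893063 -0.57625564  1.00603211] -0.039258414683762545
```

```bash
python3 -m inch '[[[0,0,0.5,0,0,0,0],[0,0,0.4,0,0,0,0],[0,0,0.3,0,0,0,0],[0,0,0.3,0,0,0,0],[0,0,0.2,0,0,0,0]]]'
python3 -m inch '[[[0,0,0.1,0,0,0,0],[0,0,0,0,0,0,0]]]'
python3 -m inch '[[[0,0,0.1,0,0,0,0],[0,0,0,0,0,0,0]]]'
```

```text
t: 9.75
position: [653.6, -256.5, 66.8]
tool_rot: [180.0, 0.0, 100.9]
ft_force: [-0.2, 0.5, 11.7]
width: -0.2
grip_force: 5.9
t: 10.0
position: [653.7, -256.6, 66.8]
tool_rot: [180.0, 0.0, 100.9]
ft_force: [-1.9, 1.5, 12.9]
width: -0.2
grip_force: 6.0
t: 10.25
position: [653.8, -256.6, 66.6]
tool_rot: [179.9, 0.1, 100.9]
ft_force: [-5.5, 3.7, 20.3]
width: 0.2
grip_force: 9.5
```

The lid is at its hard stop: 20 N at z 66.6. I'll let go straight up, then clear off.

```bash
python3 -m inch '[[[0,0,-0.8,0,0,0,0],[0,0,-1.5,0,0,0,0],[0,0,-2,0,0,0,0],[0,0,-3,0,0,0,0],[0,0,-4,0,0,0,0]]]'
python3 -m inch '[[[0,0,-5,0,0,0,0],[-3,0,-3,0,0,0,0],[-5,0,0,0,0,0,0],[-5,0,0,0,0,0,0],[-5,0,0,0,0,0,0]]]'
python3 -m inch '[[[-5,0,0,0,0,0,0],[-4,0,0,0,0,0,0],[0,0,0,0,0,0,0],[0,0,0,0,0,0,0],[0,0,0,0,0,0,0]]]'
python3 - <<'E'
from h import *
im,d=camera("top");W=world("top",d);cv2.imwrite("pics/top4.png",im[...,::-1])
hsv=cv2.cvtColor(im,cv2.COLOR_RGB2HSV)
e=np.array([np.cos(np.radians(10.9)),np.sin(np.radians(10.9))])
m=(d>0)&(hsv[...,1]>100)&(hsv[...,2]<130)&((hsv[...,0]<14)|(hsv[...,0]>172))&(W[...,2]>82)&(W[...,2]<92)
r=W[m][:,:2]-[570,-192];L=np.stack([r@e,r@[-e[1],e[0]]],1);print(m.sum(),L.min(0),L.max(0),L.mean(0),np.median(W[m][:,2]))
im,d=camera("side");cv2.imwrite("pics/side4.png",im[...,::-1])
E
```

```text
t: 10.88
position: [653.2, -256.3, 179.1]
tool_rot: [-180.0, -0.0, 100.9]
ft_force: [0.3, 0.8, 0.1]
width: 0.2
grip_force: 0.0
t: 11.5
position: [687.5, -434.4, 259.2]
tool_rot: [180.0, 0.0, 100.9]
ft_force: [0.9, -0.4, 0.0]
width: 0.3
grip_force: 0.0
t: 12.12
position: [704.1, -513.5, 260.1]
tool_rot: [180.0, 0.1, 101.0]
ft_force: [-0.2, 0.6, 1.2]
width: 0.2
grip_force: 0.0
736 [-434.89244906 -437.46282752] [ 44.06068473 110.63510154] [-3.93736506 48.99874848] 85.95244000320905
```

View pics/top4.png

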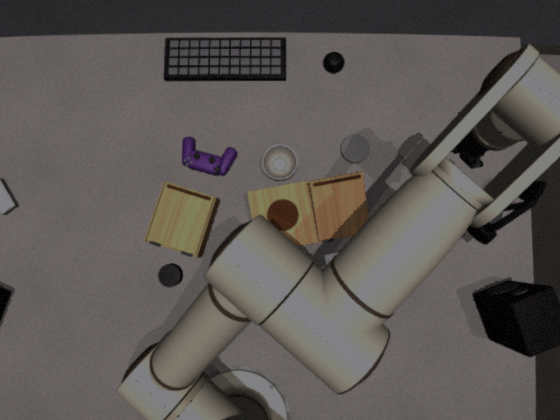

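View pics/side4.png

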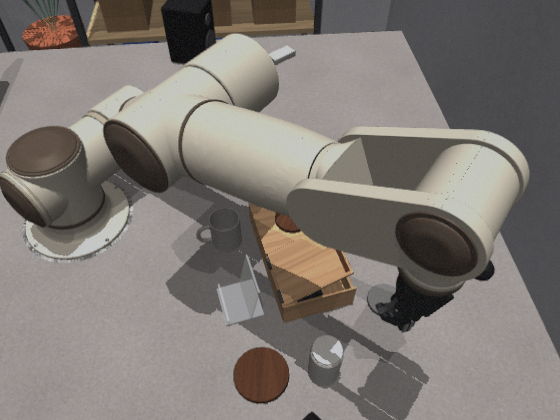

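The side view shows the lid standing ajar (about 310,265). The top view shows the coaster flat on the deck (about 283,213), the small organiser shut (182,219) and the bystanders in view unmoved. The arm is clear.

```bash
python3 -c "from workcell import close_job; print(close_job())"
```

```text
the job is handed in; nothing more can be done
None
```

The job is handed in: the coaster lies flat, wholly on the deck, the long organiser's lid was pressed to its stop and stands ajar, the small organiser is shut, and the last pictures show nothing else moved (robot time about 12 s).

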